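# Lock the board fixture with its quarter-turn T-key

### The arm

A 6-joint arm with a two-finger parallel gripper is mounted at the origin on a cart in front of the work surface, level with it; the furniture and walls round the work are solid. World frame = base frame: x ahead of the robot, y to its left, z up, the work surface at z = 0. Lengths are in m, angles in rad, forces in N, time in s.
With the tool pointing down it reaches from about 0.35 to 0.975 m from the base axis. Payload 7.1 kg.
Tool frame: the origin (TCP) lies midway between the tips of the shut fingers; the grasp point (between the pads) lies 19 mm behind it (env.grip_point_offset is the distance from the TCP to the grasp point, in m); z points along the fingers, y is the direction in which the jaws open and shut (so a half turn about z gives the same grasp; the last joint's range is limited). The gripper opens to 88 mm and grips with 3 to 60 N. Pads are 20 mm wide; open, the fingers measure 115 mm over their backs; the gripper's body (75 mm by 178 mm) begins 61 mm behind the grasp point.
Start: joints at [-1.296, 0.423, 1.63, -0, 1.089, -0.019], TCP at [0.181, -0.598, 0.223] pointing down, gripper open.
Joint ranges: [-3, 3], [-0.9, 2.11], [0.09, 2.58], [-1.31, 4.45], [0.11, 2.69], [-2.54, 2.54]. Speed limits (rad/s): [2.39, 2.39, 3.01, 3.14, 3.14, 3.14].

### API

Orientations are given as [roll, pitch, yaw] about the fixed x, y, z axes, in that order (R = Rz(yaw) Ry(pitch) Rx(roll)).
In Python, from plant import env gives the robot as it stands. The module is installed in compiled form; this text tells all that it offers.
- The arm moves only by the tool servo_tool, never from a script. Its argument "deltas" is a list that holds one entry, the list of rows, each a list of 7 numbers: the turn, a rotation vector about the tool's x, y, z in rad, then the shift along the tool's x, y, z in m, then the gripper command: -1 is fully open, 1 is shut, values between are in proportion. A call has 1 to 12 rows; each row shifts and turns the commanded pose from where the row before left it, along the tool's axes as they then stand; what a row does not reach is not made up. A row lasts 1/12 s, in which the tool goes at most 41.7 mm and 7.16 degrees, less where a joint would pass 70% of its speed; a pose out of reach is approached as far as the arm can. A call with a gripper value outside its range is refused whole. The fingers move at their own pace and stop on an object; the grip force is fixed at half the most. Time passes only in rows, so rows that do not move let the fingers close. It gives the time, the measured TCP pose, the force and the opening at its end, in the units of the state.
- env.observe(): the state, without advancing time (a new reading comes with each control period).
- env.grab_frame(name): name is "side" or "top"; returns a dict with "pixels" (400x640x3 uint8, red, green, blue), "intrinsics" (3x3 intrinsics, pixels), "world_to_cam" (4x4, takes a point from world to camera coordinates). Camera axes: x right, y down, z forward; pixel columns grow to the right and rows downward; lengths in m; the calibration is good to about 2 mm. A picture is of the moment at which its call begins. There is no depth.
- env.close_job(): hands the job in, once; it reports no verdict.
The state is a dict: "clock": time; "joints": joint angles; "qvel": joint speeds; "joint_efforts": joint torques, N m; "ee_pos": TCP position; "orientation": TCP orientation; "contact_force": force on the tool from outside, world axes, zero at the start; "wrist_torque": the same for the moment, N m; "gripper_width": finger opening in m.
Only numpy, scipy, OpenCV 4.12 (cv2) and the standard library are available. Lean on these libraries where they do the work, as an engineer would, in place of code of your own. Each camera call takes 0.05 s, during which the arm holds its last target.

### The job

Take the orange-handled T-key out of its blue rest, find the slot in the fixture's sliding nest plate with its head by gentle feel, and pass the head through. Press it down against the spring, turn it a quarter turn either way and let it rise, so that it stays locked upright across the slot, then let go. Never force the key against the fixture, and leave the dish of caps where it stands.

Things in the scene. Friction and masses are not known exactly. Their poses are not given: they have to be found in the camera images.
- t_key: Loose T-key, 64 mm tall, 0.05-0.08 kg, starts upright in key_rest. Origin: centre of the steel T-head's underside, z up the shank. T-head 10 (x) x 26 (y) x 8 mm high; shank 9 mm dia. to z = 23; collar 20 mm dia., z 23 to 27; neck 12 mm dia. to 38; orange grip bar 14 (x) x 42 (y) mm, z 38 to 64, parallel to the head.
- t_key_grip (a point): Centre of the T-key's orange grip bar, 51 mm above the key's origin: put the pads here, from above, across its 14 mm. Axes as the key's.
- key_rest: Fixed blue block 60 x 56 x 22 mm, origin at the centre of its underside on the table; left or right of the fixture. The key's head stands in its pocket, 13 (x) x 29 (y) mm, floor 10 mm above the table; lift straight up.
- fixture: Board fixture fixed on the table, 176 (x) x 200 (y) mm. Origin: on the table below the slot's mid-travel centre. Its nest plate, with the slot in a dark rubber-mounted steel insert (flat top 50 mm up, 36 mm each way along x, gives 0.1 mm per N up or down), is clamped up to 12 mm either way along the fixture's x: this offset is NOT measured. A board lies 51 to 95 mm towards +x, up to 66 mm high.
- slot_mid (a point): Fixed point on the fixture, 50 mm above its origin: level of the insert's top, mid-travel of the slot. Slot 12 (fixture x) x 29 (y) mm, its true centre 0 to 12 mm away along +-x: find it by light touches about 2 mm apart. Off the slot the head stops at this level; over it it goes freely 11 mm down to a sprung brass plunger.
- turn_level (a point): Fixed point on the fixture, 30 mm above its origin: aim for the head's underside when turning (32 mm or less frees it; at 27 mm the collar hits the insert, a hard stop). Spring force on the head: 3 N at 39 mm, 5 N at 36 mm, 10 N at 30 mm. 4 to 12 N does every step; over 40 N between key and fixture is forcing it.
- lock_level (a point): Fixed point on the fixture, 36 mm above its origin: level of the head's underside when locked. A groove 14 mm wide under the plate runs along the fixture's x: with key y along it (turned 90 degrees, within about 8) the spring lifts the head into it; if the angle is off the head stays at 32 mm.
- cap_dish: Loose bystander: round black dish of white caps, 86 mm diameter, 22 mm high, origin at the centre of its underside. To be left alone.
- screwdriver: Fixed hazard, not part of the job: an electric screwdriver about 60 mm thick hanging point down on a vertical cord behind the work, its tip about 60 mm above the table, its body and cord up to 1.1 m. Its origin lies near its tip; stay clear when swinging the arm across, by passing nearer the robot.
Things that resemble listed ones, but are neither listed nor needed, are in the scene too. Leave any turquoise look-alike of the t_key alone.

How it is judged:
By the outcome, as a careful person would: the job done as asked, in the order asked, and still so for the second after the job is handed in, with the robot touching nothing.
It also fails if it takes over 72 s, if anything falls off the work surface, if the arm or the gripper's body presses on something with over 40 N, if the wrist force passes 120 N, or if a joint passes its speed limit or range.

## Working session

There is one attempt and no reset: what is moved stays moved. The work goes in short steps, Python scripts to look and compute and a tool call to move; the robot and the scene stay as the last step left them, time stands still between calls to the robot, and variables do not carry over. Pictures are saved under pics/ and viewed, and the job is handed in when it is done.

Besides the shell and the picture viewer there is one more tool, called after "Emit:" in YAML: its name, and indented under it one key for each argument. servo_tool: Moves the arm, as the interface text tells. Its arguments: {"type":"object","properties":{"deltas":{"type":"array","items":{"type":"array","items":{"type":"array","items":{"type":"number"}}}}},"required":["deltas"]}

```bash
mkdir -p pics
cat > h.py <<'E'
import numpy as np, cv2
from plant import env
def grab(n,save):
    f=env.grab_frame(n); im=np.array(f["pixels"]); cv2.imwrite(f"pics/{save}.png",im[:,:,::-1])
    np.savez(f"pics/{save}.npz",im=im,K=f["intrinsics"],T=f["world_to_cam"]); return im,np.array(f["intrinsics"]),np.array(f["world_to_cam"])
def load(s):
    d=np.load(f"pics/{s}.npz"); return d["im"],d["K"],d["T"]
def ray(K,T,uv):
    R,t=T[:3,:3],T[:3,3]; c=-R.T@t; d=R.T@np.linalg.inv(K)@np.array([uv[0],uv[1],1.]); return c,d/np.linalg.norm(d)
def onz(K,T,uv,z):
    c,d=ray(K,T,uv); return c+d*(z-c[2])/d[2]
def proj(K,T,p):
    q=T[:3,:3]@np.asarray(p)+T[:3,3]; q=K@q; return q[:2]/q[2]
E
python3 - <<'E'
from h import *
for n in("top","side"):
    im,K,T=grab(n,n+"0"); print(n,K.round(1).tolist(),(-T[:3,:3].T@T[:3,3]).round(3),T[:3,:3].round(3).tolist())
print(env.observe())
E
```

```text
top [[444.4, 0.0, 319.2], [0.0, 444.4, 200.8], [0.0, 0.0, 1.0]] [0.345 0.071 1.209] [[-0.026, -1.0, -0.016], [-0.987, 0.029, -0.155], [0.156, 0.011, -0.988]]
side [[483.2, 0.0, 327.5], [0.0, 483.2, 192.9], [0.0, 0.0, 1.0]] [0.046 0.952 0.704] [[-0.88, -0.476, -0.007], [-0.252, 0.478, -0.841], [0.404, -0.738, -0.54]]
{'clock': 0.1, 'joints': array([-1.29600013e+00,  4.23781580e-01,  1.63059403e+00, -2.32361959e-05,
        1.08856988e+00, -1.90488355e-02]), 'qvel': array([ 3.86015634e-05,  3.12903383e-04, -1.40185901e-03, -8.09349531e-05,
        1.53934647e-03, -5.30667076e-04]), 'joint_efforts': array([ 3.53831401e-04, -5.45613241e+01, -2.74325252e+01,  6.45369175e-02,
        1.87998754e-02, -2.05635905e-05]), 'ee_pos': array([ 0.18087871, -0.59774513,  0.22197638]), 'orientation': array([-3.14023967e+00, -5.20031103e-06,  2.93855821e-01]), 'contact_force': array([ 0.10104741,  0.27518572, -0.43699245]), 'wrist_torque': array([-0.01618009,  0.01207196,  0.01835864]), 'gripper_width': 0.08780604070506487}
```

View pics/top0.png

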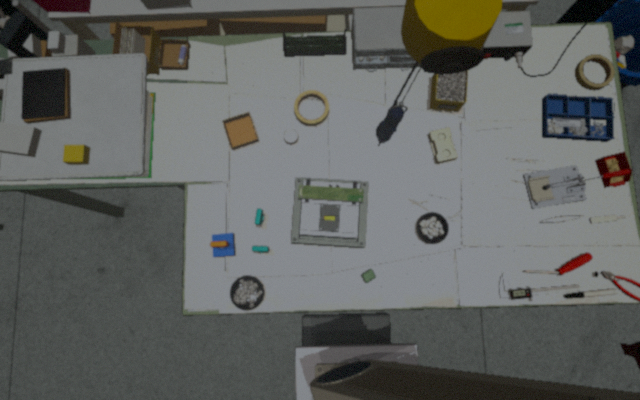

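View pics/side0.png

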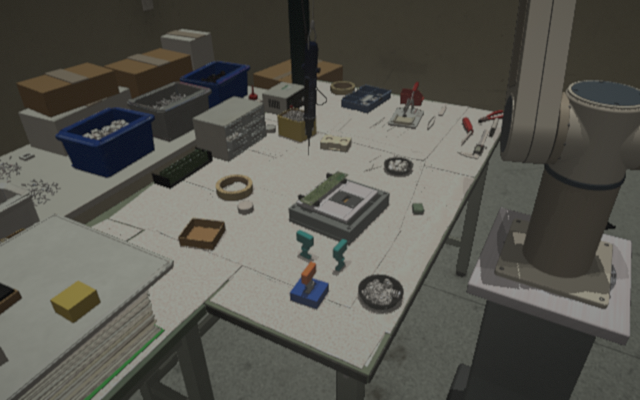

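The top view shows the orange key on its blue rest near (222,244), with two turquoise look-alikes at (260,217) and (260,249). The fixture is near (330,212), with dishes at (247,292) and (432,227) and the screwdriver at (390,125). I'll zoom in next.

Run:
```python
from h import *
im,K,T=load("top0"); s,Ks,Ts=load("side0")
a=cv2.resize(im[170:260,285:375],None,fx=6,fy=6,interpolation=cv2.INTER_CUBIC)
b=cv2.resize(im[225:265,200:245],None,fx=6,fy=6,interpolation=cv2.INTER_CUBIC)
c=np.zeros((540,800,3),np.uint8); c[:540,:540]=a; c[:240,540:800]=b[:,:260]
cv2.imwrite("pics/zt0.png",cv2.convertScaleAbs(c[:,:,::-1],alpha=1.5))
d=cv2.resize(s[160:320,270:430],None,fx=3.7,fy=3.7,interpolation=cv2.INTER_CUBIC)
cv2.imwrite("pics/zs0.png",cv2.convertScaleAbs(d[:,:,::-1],alpha=1.5))
def mask(im,lo,hi):
    h=cv2.cvtColor(im,cv2.COLOR_RGB2HSV); return cv2.inRange(h,np.array(lo),np.array(hi))
for nm,I,roi,KK,TT in(("top",im,(200,225,245,265),K,T),("side",s,(280,255,340,315),Ks,Ts)):
  for col,lo,hi,z in(("orange",(3,120,60),(18,255,255),.074),("blue",(100,120,40),(125,255,255),.022)):
    m=mask(I,lo,hi); x0,y0,x1,y1=roi; mm=np.zeros_like(m); mm[y0:y1,x0:x1]=m[y0:y1,x0:x1]
    cs=max(cv2.findContours(mm,cv2.RETR_EXTERNAL,cv2.CHAIN_APPROX_NONE)[0],key=cv2.contourArea)
    r=cv2.minAreaRect(cs); print(nm,col,r,cv2.boundingRect(cs),onz(KK,TT,r[0],z).round(4))
m=mask(im,(20,130,80),(35,255,255)); mm=np.zeros_like(m); mm[205:235,315:345]=m[205:235,315:345]
ys,xs=np.nonzero(mm); print(xs.mean(),ys.mean(),len(xs),onz(K,T,(xs.mean(),ys.mean()),.039).round(4))
```

```text
top orange ((218.53103637695312, 243.8724365234375), (4.816637992858887, 15.197322845458984), 85.2363510131836) (211, 241, 16, 6) [0.4198 0.3438 0.074 ]
top blue ((223.0, 245.0), (22.0, 20.0), 90.0) (213, 234, 21, 23) [0.4199 0.3443 0.022 ]
side orange ((307.2802734375, 271.8494567871094), (8.235294342041016, 21.941177368164062), 28.07248878479004) (302, 262, 13, 22) [0.4179 0.3568 0.074 ]
side blue ((316.60198974609375, 290.7833251953125), (13.891629219055176, 22.088224411010742), 25.201122283935547) (306, 280, 22, 22) [0.404  0.3469 0.022 ]
328.8529411764706 217.44117647058823 34 [0.4839 0.0597 0.039 ]
```

View pics/zt0.png

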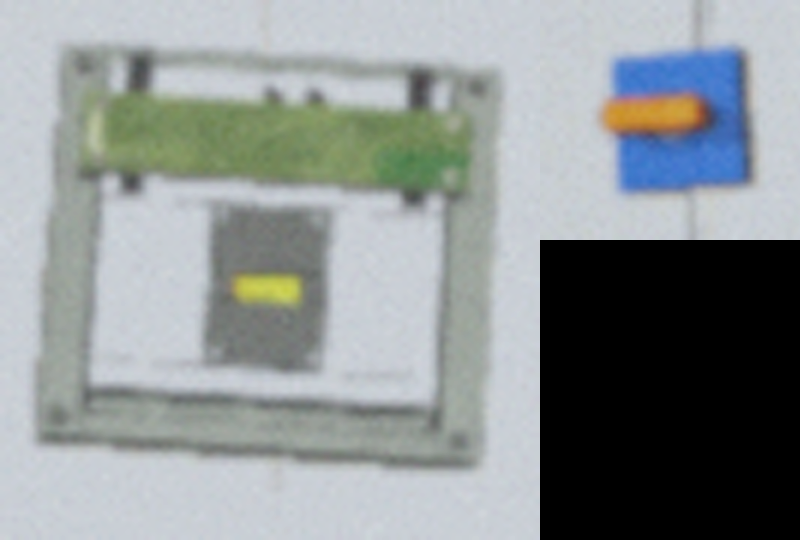

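View pics/zs0.png

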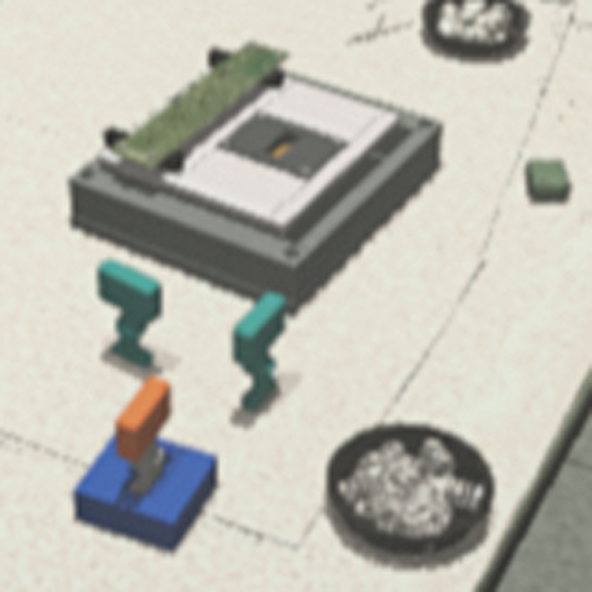

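```bash
cat >> h.py <<'E'
def hsvmask(im,lo,hi,roi,up=8):
    x0,y0,x1,y1=roi; c=cv2.resize(im[y0:y1,x0:x1],None,fx=up,fy=up,interpolation=cv2.INTER_CUBIC)
    m=cv2.inRange(cv2.cvtColor(c,cv2.COLOR_RGB2HSV),np.array(lo),np.array(hi)); return m
def rect(m,roi,up=8):
    cs=max(cv2.findContours(m,cv2.RETR_EXTERNAL,cv2.CHAIN_APPROX_NONE)[0],key=cv2.contourArea)
    b=cv2.boxPoints(cv2.minAreaRect(cs)); M=cv2.moments(cs); cen=np.array([M["m10"],M["m01"]])/M["m00"]
    f=lambda p:(np.asarray(p)+.5)/up-.5+np.array(roi[:2]); return f(b),f(cen)
def rep(nm,K,T,b,c,z):
    P=np.array([onz(K,T,p,z)[:2] for p in b]); e=[P[1]-P[0],P[2]-P[1]]; L=[np.linalg.norm(v) for v in e]
    l=e[int(np.argmax(L))]; a=np.degrees(np.arctan2(l[1],l[0]))%180
    print(nm,"rectcen",P.mean(0).round(4),"centroid",onz(K,T,c,z)[:2].round(4),"size mm",(np.array(L)*1e3).round(1),"long-axis deg",round(a,1))
E
python3 - <<'E'
from h import *
im,K,T=load("top0")
r=(200,225,245,265)
rep("orange",K,T,*rect(hsvmask(im,(3,110,40),(20,255,255),r),r),.074)
rep("blue",K,T,*rect(hsvmask(im,(98,110,40),(125,255,255),r),r),.022)
r=(316,208,345,228)
rep("yellow",K,T,*rect(hsvmask(im,(20,100,60),(38,255,255),r),r),.039)
rep("yellow@50",K,T,*rect(hsvmask(im,(20,100,60),(38,255,255),r),r),.05)
r=(310,200,348,236)
m=hsvmask(im,(0,0,0),(180,255,115),r); 
rep("insert",K,T,*rect(cv2.morphologyEx(m,cv2.MORPH_CLOSE,np.ones((25,25))),r),.05)
r=(285,170,375,255)
m=hsvmask(im,(0,0,0),(180,255,148),r); print(np.mean(m>0))
cv2.imwrite("pics/m.png",m)
rep("fixture",K,T,*rect(cv2.morphologyEx(m,cv2.MORPH_CLOSE,np.ones((25,25))),r),.04)
h=cv2.cvtColor(im,cv2.COLOR_RGB2HSV)
print(h[212:224,330,2],h[218,318:342,2],h[230,288:300,2])
E
```

```text
orange rectcen [0.4201 0.3435] centroid [0.4202 0.3433] size mm [42.7 13.3] long-axis deg 92.2
blue rectcen [0.4211 0.3444] centroid [0.4197 0.3417] size mm [56.6 59.8] long-axis deg 3.8
yellow rectcen [0.4837 0.0592] centroid [0.4837 0.0589] size mm [12.  29.2] long-axis deg 86.9
yellow@50 rectcen [0.4824 0.0593] centroid [0.4824 0.059 ] size mm [11.9 28.9] long-axis deg 86.9
insert rectcen [0.4884 0.0495] centroid [0.4868 0.0576] size mm [88.1 72.6] long-axis deg 174.6
1.0
fixture rectcen [0.5    0.0577] centroid [0.4983 0.0576] size mm [241.8 226.6] long-axis deg 88.3
[ 78  79  76  86 120 136 134 126 106  84  82  79] [134 118  93  81  81  92 115 126 131 133 136 133 134 140 136 136 124  92
  81  79  84 107 137 141] [143 139 129 110 109 108 111 110 112 112 104 104]
```

View pics/m.png

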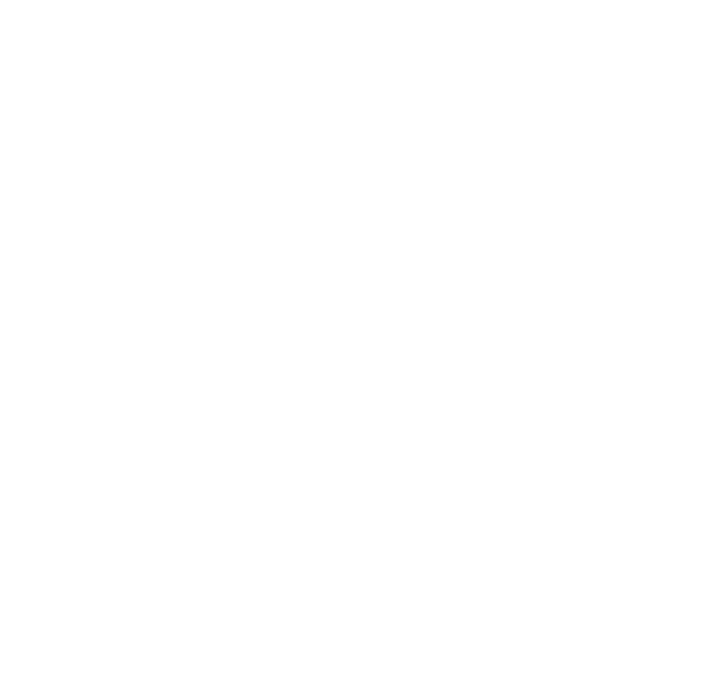

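The mask picture is blank white because the threshold was too high. I'll tighten it.

Run:
```python
from h import *
im,K,T=load("top0")
r=(314,202,344,236)
m=hsvmask(im,(0,0,0),(180,255,108),r); y=hsvmask(im,(20,80,60),(38,255,255),r); m=cv2.morphologyEx(m|y,cv2.MORPH_CLOSE,np.ones((15,15)))
cv2.imwrite("pics/m1.png",m); rep("insert",K,T,*rect(m,r),.05)
r=(286,172,374,252)
m=hsvmask(im,(0,0,0),(180,255,122),r); m=cv2.morphologyEx(m,cv2.MORPH_OPEN,np.ones((9,9)))
cv2.imwrite("pics/m2.png",m); rep("fixture",K,T,*rect(m,r),.03)
# inner white plate: contour inside
cs=[c for c in cv2.findContours(255-m,cv2.RETR_CCOMP,cv2.CHAIN_APPROX_NONE)[0]]
for c in cs:
    if cv2.contourArea(c)>20000:
        b=cv2.boxPoints(cv2.minAreaRect(c)); f=(b+.5)/8-.5+np.array(r[:2]); print(cv2.contourArea(c)/64); rep("in",K,T,f,f.mean(0),.05)
# straight-line fits on outer edges of mask m2
H,W=m.shape
def fit(pts): 
    vx,vy,x0,y0=cv2.fitLine(np.float32(pts),cv2.DIST_HUBER,0,.01,.01).ravel()
    a=np.array([x0,y0])-150*np.array([vx,vy]); b=np.array([x0,y0])+150*np.array([vx,vy])
    P=[onz(K,T,(q+.5)/8-.5+np.array(r[:2]),.04)[:2] for q in(a,b)]; d=P[1]-P[0]; return np.degrees(np.arctan2(d[1],d[0]))%180
rows=range(150,480,4); cols=range(120,520,4)
print("L",fit([(np.nonzero(m[q])[0][0],q) for q in rows]),"R",fit([(np.nonzero(m[q])[0][-1],q) for q in rows]))
print("B",fit([(q,np.nonzero(m[:,q])[0][-1]) for q in cols]))
```

```text
insert rectcen [0.4825 0.0591] centroid [0.4825 0.0593] size mm [73.6 53.2] long-axis deg 174.3
fixture rectcen [0.4992 0.0583] centroid [0.4979 0.0579] size mm [184.4 204.9] long-axis deg 84.8
1911.8125
in rectcen [0.4817 0.0589] centroid [0.4814 0.0588] size mm [ 92.7 151.7] long-axis deg 84.6
586.734375
in rectcen [0.4825 0.0594] centroid [0.4823 0.0594] size mm [76.4 56.4] long-axis deg 175.5
7019.015625
in rectcen [0.4998 0.0578] centroid [0.4983 0.0576] size mm [234.2 211.5] long-axis deg 88.3
5045.0078125
in rectcen [0.4966 0.0585] centroid [0.4955 0.0584] size mm [181.9 202.1] long-axis deg 84.8
L 174.78148006806435 R 175.1384145924917
B 84.84543096720883
```

View pics/m2.png

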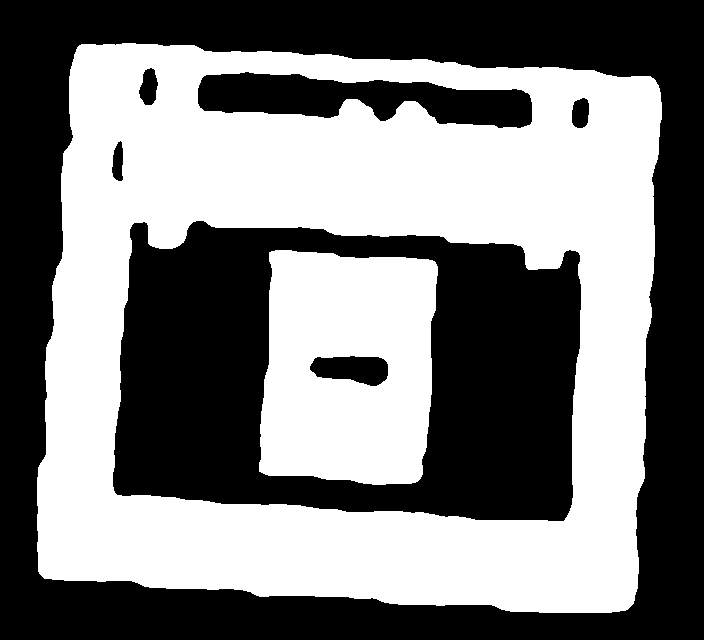

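The fixture yaw is about -5°, and the slot centre is about (0.4825, 0.0592), which both the brass and the insert outline support. The key grip is at about (0.420, 0.3435), with its yaw about +2.5°. I'll align the yaw first.

Emit:
servo_tool:
  deltas:
    - [[0,0,-0.12,0,0,-0.005,0],[0,0,-0.12,0,0,-0.005,0],[0,0,-0.12,0,0,-0.005,0],[0,0,-0.12,0,0,0,0],[0,0,-0.12,0,0,0,0],[0,0,-0.12,0,0,0,0],[0,0,-0.12,0,0,0,0],[0,0,-0.12,0,0,0,0],[0,0,-0.12,0,0,0,0],[0,0,-0.12,0,0,0,0],[0,0,-0.12,0,0,0,0]]

```text
clock: 1.02
ee_pos: [0.181, -0.5979, 0.2372]
orientation: [-3.141, -0.001, 1.62]
contact_force: [0.1, -0.4, 0.2]
gripper_width: 0.0438
```

```bash
cat >> h.py <<'E'
from scipy.spatial.transform import Rotation as Rn
def st(): 
    o=env.observe(); print("t%.2f"%o["clock"],"p",o["ee_pos"].round(4),"yaw",np.degrees(o["orientation"][2]).round(2),"rp",o["orientation"][:2].round(4),"F",o["contact_force"].round(2),"M",o["wrist_torque"].round(3),"w",round(o["gripper_width"]*1e3,1),"j",o["joints"].round(2)); return o
def to(o,p,yaw_deg=None):
    R=Rn.from_euler("xyz",o["orientation"]).as_matrix(); d=R.T@(np.asarray(p)-o["ee_pos"]); print("->",p,"tool shift mm",(d*1e3).round(1))
    if yaw_deg is not None:
        r=(Rn.from_matrix(R).inv()*Rn.from_euler("xyz",[np.pi,0,np.radians(yaw_deg)])).as_rotvec(); print("rotvec",r.round(4))
    return d
E
python3 - <<'E'
from h import *
o=st()
q=dict(o)
for p in((.33,-.38,.24),(.42,-.1,.24),(.4201,.3435,.2)):
    to(q,p,92.5); q["ee_pos"]=np.array(p)
E
```

```text
t1.02 p [ 0.181  -0.5979  0.2372] yaw 92.81 rp [-3.1414e+00 -9.0000e-04] F [ 0.14 -0.42  0.2 ] M [-0.077 -0.058 -0.057] w 43.8 j [-1.3   0.41  1.62  0.    1.12 -1.34]
-> (0.33, -0.38, 0.24) tool shift mm [210.3 159.5  -2.6]
rotvec [-0.0002 -0.0009  0.0054]
-> (0.42, -0.1, 0.24) tool shift mm [2.753e+02 1.036e+02 2.000e-01]
rotvec [-0.0002 -0.0009  0.0054]
-> (0.4201, 0.3435, 0.2) tool shift mm [442.9  21.8  40.4]
rotvec [-0.0002 -0.0009  0.0054]
```

Emit:
servo_tool:
  deltas:
    - [[0,0,0,0.015,0.0114,0,0],[0,0,0,0.03,0.0228,0,0],[0,0,0,0.03,0.0228,0,0],[0,0,0,0.03,0.0228,0,0],[0,0,0,0.03,0.0228,0,0],[0,0,0,0.03,0.0228,0,0],[0,0,0,0.03,0.0228,0,0],[0,0,0,0.032,0.018,0,0],[0,0,0,0.0345,0.013,0,0],[0,0,0,0.0345,0.013,0,0],[0,0,0,0.0345,0.013,0,0],[0,0,0,0.0345,0.013,0,0]]

```text
clock: 2.02
ee_pos: [0.3833, -0.2223, 0.2375]
orientation: [-3.141, -0.0, 1.614]
contact_force: [1.0, 0.6, 0.5]
gripper_width: 0.0438
```

Emit:
servo_tool:
  deltas:
    - [[0,0,0,0.035,0.013,0,0],[0,0,0,0.035,0.013,0,0],[0,0,0,0.035,0.013,0,0],[0,0,0,0.036,0.006,0,0],[0,0,0,0.037,0.002,0,0],[0,0,0,0.037,0.002,0,0],[0,0,0,0.037,0.002,0,0],[0,0,0,0.037,0.002,0,0],[0,0,0,0.037,0.002,0,0],[0,0,0,0.037,0.002,0,0],[0,0,0,0.037,0.002,0,0],[0,0,0,0.037,0.002,0,0]]

```text
clock: 3.02
ee_pos: [0.4249, 0.2169, 0.2376]
orientation: [-3.141, 0.0, 1.614]
contact_force: [0.8, -0.2, -0.2]
gripper_width: 0.0442
```

Run:
```python
from h import *
o=st()
to(o,(.4201,.3435,.12),92.5)
to(o,(.4201,.3435,.042),92.5)
```

```text
t3.02 p [0.4249 0.2169 0.2376] yaw 92.48 rp [-3.1414e+00  2.0000e-04] F [ 0.82 -0.17 -0.18] M [-0.063 -0.072  0.037] w 44.2 j [ 0.45  0.18  1.93 -0.    1.02  0.4 ]
-> (0.4201, 0.3435, 0.12) tool shift mm [126.7   0.7 117.5]
rotvec [-0.0002  0.0002 -0.0003]
-> (0.4201, 0.3435, 0.042) tool shift mm [126.7   0.8 195.5]
rotvec [-0.0002  0.0002 -0.0003]
```

Emit:
servo_tool:
  deltas:
    - [[0,0,0,0.026,0,0.02,0],[0,0,0,0.026,0,0.028,0],[0,0,0,0.026,0,0.028,0],[0,0,0,0.02,0,0.02,0],[0,0,0,0.01,0,0.01,0],[0,0,0,0,0,0,0],[0,0,0,0,0,0,0],[0,0,0,0,0,0,0]]

```text
clock: 3.68
ee_pos: [0.4213, 0.3224, 0.1327]
orientation: [3.141, -0.0, 1.613]
contact_force: [0.5, 0.3, 0.1]
gripper_width: 0.0437
```

Run:
```python
from h import *
o=st()
to(o,(.4201,.3435,.042),92.5)
im,K,T=grab("top","top1"); im2,K2,T2=grab("side","side1")
a=cv2.resize(im[200:280,180:280],None,fx=4,fy=4,interpolation=cv2.INTER_CUBIC);b=cv2.resize(im2[220:320,250:350],None,fx=4,fy=4,interpolation=cv2.INTER_CUBIC)
c=np.zeros((400,800,3),np.uint8);c[:320,:400]=a;c[:,400:]=b;cv2.imwrite("pics/z1.png",cv2.convertScaleAbs(c[:,:,::-1],alpha=1.5))
```

```text
t3.68 p [0.4213 0.3224 0.1327] yaw 92.44 rp [ 3.1408e+00 -3.0000e-04] F [0.47 0.35 0.1 ] M [-0.047 -0.066 -0.041] w 43.7 j [ 0.63  0.41  1.9  -0.    0.82  0.59]
-> (0.4201, 0.3435, 0.042) tool shift mm [21.1 -0.4 90.7]
rotvec [ 0.0008 -0.0003 -0.0011]
```

View pics/z1.png

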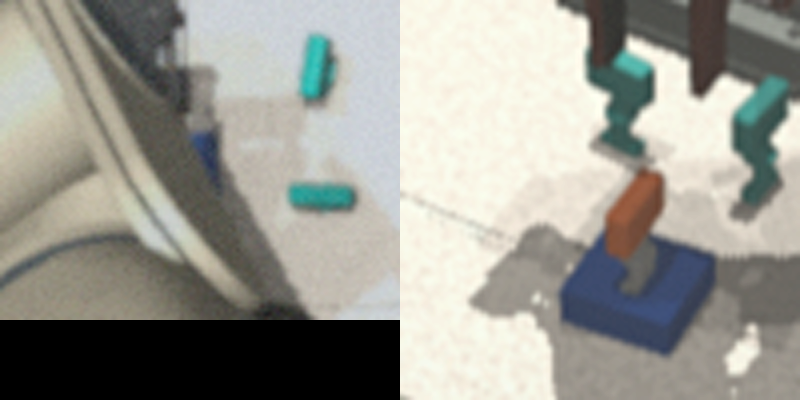

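The top view is blocked by the arm. The side view shows the jaws (right, about (700,60) in the zoom) above and to the fixture side of the key. I'll shift over and go down.

Emit:
servo_tool:
  deltas:
    - [[0,0,-0.001,0.021,-0.0004,0.0,0],[0,0,0,0,0,0.01,0],[0,0,0,0,0,0.02,0],[0,0,0,0,0,0.01,0],[0,0,0,0,0,0,0],[0,0,0,0,0,0,0]]

```text
clock: 4.28
ee_pos: [0.4193, 0.343, 0.0914]
orientation: [-3.14, 0.001, 1.614]
contact_force: [0.6, -0.4, -0.9]
gripper_width: 0.0437
```

Run:
```python
from h import *
o=st()
to(o,(.4201,.3435,.042),92.5)
im2,K2,T2=grab("side","side2")
b=cv2.resize(im2[220:320,250:350],None,fx=6,fy=6,interpolation=cv2.INTER_CUBIC)
cv2.imwrite("pics/z2.png",cv2.convertScaleAbs(b[:,:,::-1],alpha=1.5))
```

```text
t4.28 p [0.4193 0.343  0.0914] yaw 92.49 rp [-3.1404e+00  9.0000e-04] F [ 0.59 -0.36 -0.94] M [-0.005 -0.092 -0.014] w 43.7 j [ 0.66  0.49  1.89 -0.    0.75  0.62]
-> (0.4201, 0.3435, 0.042) tool shift mm [ 0.5  0.9 49.4]
rotvec [-0.0012  0.0009 -0.0002]
```

View pics/z2.png

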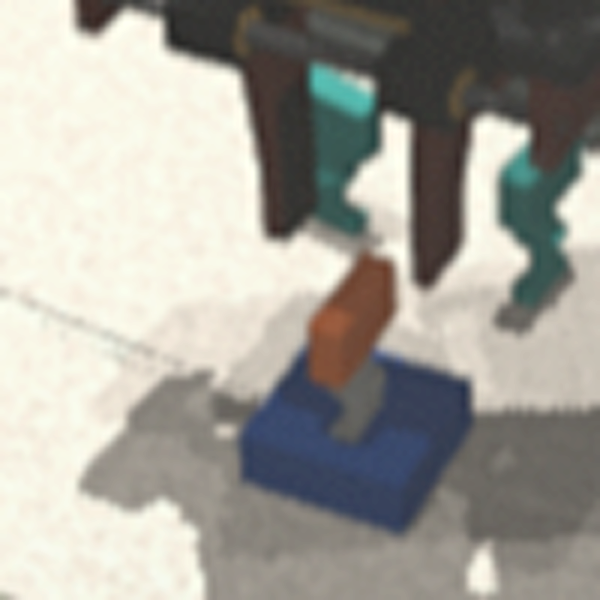

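The fingers straddle the orange bar, with tips at about (290,235) and (430,280) and the bar at (350,320). I'll descend, then close.

Emit:
servo_tool:
  deltas:
    - [[0,0,0,0.0004,0.0008,0.013,0],[0,0,0,0,0,0.015,0],[0,0,0,0,0,0.015,0],[0,0,0,0,0,0.006,0],[0,0,0,0,0,0,0.2],[0,0,0,0,0,0,0.3],[0,0,0,0,0,0,0.4]]

```text
clock: 4.92
ee_pos: [0.4209, 0.3448, 0.0436]
orientation: [3.14, -0.001, 1.615]
contact_force: [-0.1, 0.6, -0.4]
gripper_width: 0.0281
```

Run:
```python
from h import *
o=st()
to(o,(.4201,.3435,.042),92.5)
im2,K2,T2=grab("side","side3")
b=cv2.resize(im2[220:320,250:350],None,fx=6,fy=6,interpolation=cv2.INTER_CUBIC)
cv2.imwrite("pics/z3.png",cv2.convertScaleAbs(b[:,:,::-1],alpha=1.5))
```

```text
t4.92 p [0.4209 0.3448 0.0436] yaw 92.51 rp [ 3.1404e+00 -9.0000e-04] F [-0.08  0.61 -0.36] M [-0.054 -0.099 -0.002] w 28.1 j [0.66 0.58 1.9  0.   0.66 0.62]
-> (0.4201, 0.3435, 0.042) tool shift mm [-1.2 -0.9  1.6]
rotvec [ 0.0011 -0.0009  0.0002]
```

View pics/z3.png

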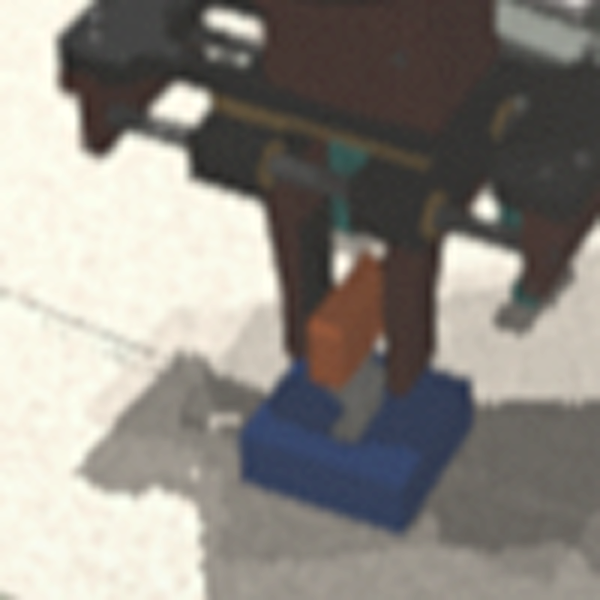

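Emit:
servo_tool:
  deltas:
    - [[0,0,0,0,0,0.001,0.55],[0,0,0,0,0,0,0.65],[0,0,0,0,0,0,0.8],[0,0,0,0,0,0,1],[0,0,0,0,0,0,1],[0,0,0,0,0,0,1],[0,0,0,0,0,0,1]]

```text
clock: 5.55
ee_pos: [0.4209, 0.3447, 0.0421]
orientation: [3.14, -0.001, 1.615]
contact_force: [2.3, -0.9, 3.4]
gripper_width: 0.0139
```

Run:
```python
from h import *
o=st()
im2,K2,T2=grab("side","side4"); st()
```

```text
t5.55 p [0.4209 0.3447 0.0421] yaw 92.52 rp [ 3.1405e+00 -7.0000e-04] F [ 2.26 -0.86  3.41] M [-0.124 -0.558  0.033] w 13.9 j [ 0.66  0.58  1.9  -0.    0.65  0.62]
t5.60 p [0.4209 0.3447 0.042 ] yaw 92.52 rp [ 3.1405e+00 -6.0000e-04] F [ 3.16 -0.47  3.94] M [-0.103 -0.607  0.03 ] w 13.6 j [ 0.66  0.58  1.9  -0.    0.66  0.62]
```

Emit:
servo_tool:
  deltas:
    - [[0,0,0,0,0,-0.004,1],[0,0,0,0,0,-0.006,1],[0,0,0,0,0,-0.01,1],[0,0,0,0,0,-0.02,1],[0,0,0,0,0,-0.03,1],[0,0,0,0,0,-0.03,1],[0,0,0,0,0,-0.012,1],[0,0,0,0,0,-0.005,1],[0,0,0,0,0,0,1],[0,0,0,0,0,0,1]]

```text
clock: 6.43
ee_pos: [0.4195, 0.3438, 0.1577]
orientation: [-3.14, 0.001, 1.615]
contact_force: [0.2, -0.1, -0.7]
gripper_width: 0.0136
```

Run:
```python
from h import *
o=st()
im2,K2,T2=grab("side","side5"); o=st()
b=cv2.resize(im2[190:310,250:370],None,fx=5,fy=5,interpolation=cv2.INTER_CUBIC)
cv2.imwrite("pics/z5.png",cv2.convertScaleAbs(b[:,:,::-1],alpha=1.5))
to(o,(.4825,.0592,.155),85)
```

```text
t6.43 p [0.4195 0.3438 0.1577] yaw 92.52 rp [-3.14e+00  1.00e-03] F [ 0.18 -0.08 -0.67] M [-0.028 -0.065  0.063] w 13.6 j [0.66 0.39 1.86 0.   0.89 0.62]
t6.48 p [0.4193 0.3437 0.1572] yaw 92.52 rp [-3.1393e+00  1.5000e-03] F [-0.08  0.65 -1.34] M [ 0.004 -0.078  0.011] w 13.8 j [0.66 0.39 1.86 0.   0.89 0.62]
-> (0.4825, 0.0592, 0.155) tool shift mm [-287.    50.6    2.6]
rotvec [-0.0022  0.0017  0.1313]
```

View pics/z5.png

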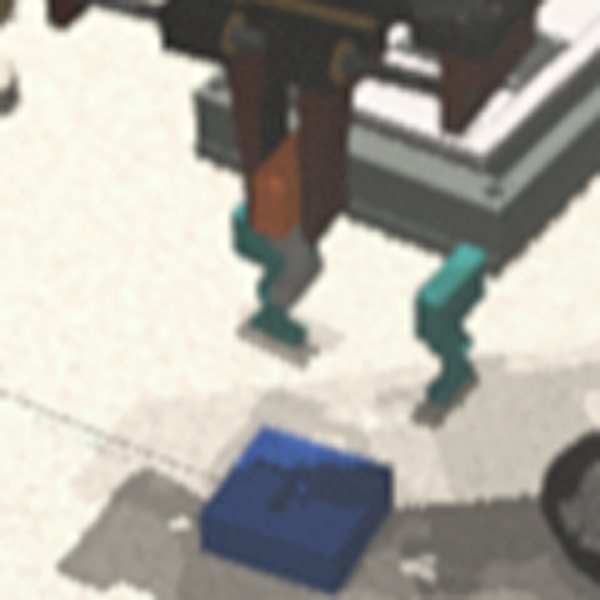

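Key lifted clean out of its rest. I'll carry it above the slot.

Emit:
servo_tool:
  deltas:
    - [[0,0,0,-0.016,0.003,0,1],[0,0,0,-0.032,0.006,0,1],[0,0,0,-0.034,0.006,0,1],[0,0,0,-0.034,0.006,0,1],[0,0,0,-0.034,0.006,0,1],[0,0,0,-0.034,0.006,0,1],[0,0,0.04,-0.034,0.006,0,1],[0,0,0.04,-0.034,0.006,0,1],[0,0,0.04,-0.02,0.004,0,1],[0,0,0.011,-0.01,0.002,0,1],[0,0,0,0,0,0,1],[0,0,0,0,0,0,1]]

```text
clock: 7.48
ee_pos: [0.4789, 0.0642, 0.1578]
orientation: [-3.14, 0.0, 1.484]
contact_force: [-0.5, -0.2, -0.9]
gripper_width: 0.0139
```

Emit:
servo_tool:
  deltas:
    - [[0,0,0,0,0,0,1],[0,0,0,0,0,0,1]]

```text
clock: 7.65
ee_pos: [0.4792, 0.0652, 0.1584]
orientation: [-3.141, -0.0, 1.486]
contact_force: [0.6, 0.2, -0.1]
gripper_width: 0.0138
```

Run:
```python
from h import *
o=st()
im2,K2,T2=grab("side","side6"); o=st(); im,K,T=grab("top","top6"); o=st()
b=cv2.resize(im2[130:250,270:390],None,fx=5,fy=5,interpolation=cv2.INTER_CUBIC)
cv2.imwrite("pics/z6.png",cv2.convertScaleAbs(b[:,:,::-1],alpha=1.5))
cv2.imwrite("pics/t6.png",cv2.convertScaleAbs(im[:,:,::-1],alpha=1.5))
to(o,(.4825,.0592,.155),85)
```

```text
t7.65 p [0.4792 0.0652 0.1584] yaw 85.14 rp [-3.141e+00 -1.000e-04] F [ 0.55  0.21 -0.11] M [-0.057 -0.101  0.032] w 13.8 j [0.11 0.31 1.99 0.   0.84 0.2 ]
t7.70 p [0.4793 0.0652 0.1585] yaw 85.14 rp [-3.1413e+00 -1.0000e-04] F [-0.08  0.92 -0.75] M [-0.078 -0.071  0.053] w 13.8 j [0.11 0.31 1.99 0.   0.84 0.2 ]
t7.75 p [0.4793 0.0651 0.1586] yaw 85.13 rp [-3.1414e+00 -1.0000e-04] F [-0.39  0.3  -1.52] M [-0.055 -0.051  0.032] w 13.7 j [0.11 0.31 1.99 0.   0.84 0.2 ]
-> (0.4825, 0.0592, 0.155) tool shift mm [-5.6  3.7  3.6]
rotvec [-0.0002 -0.0001  0.0023]
```

View pics/z6.png

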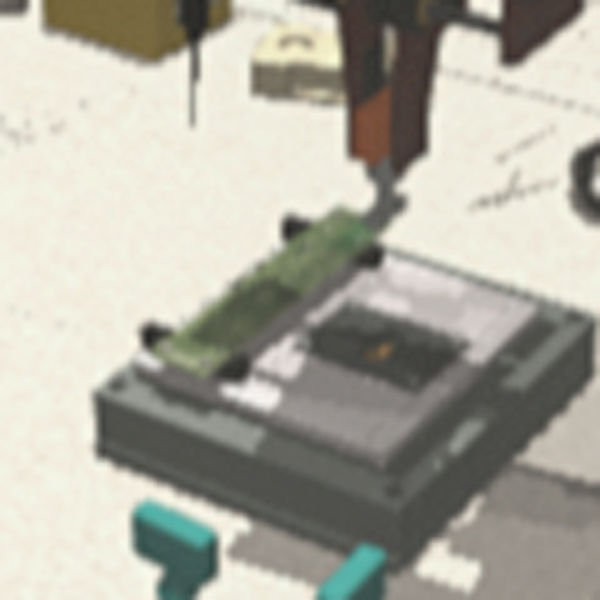

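View pics/t6.png

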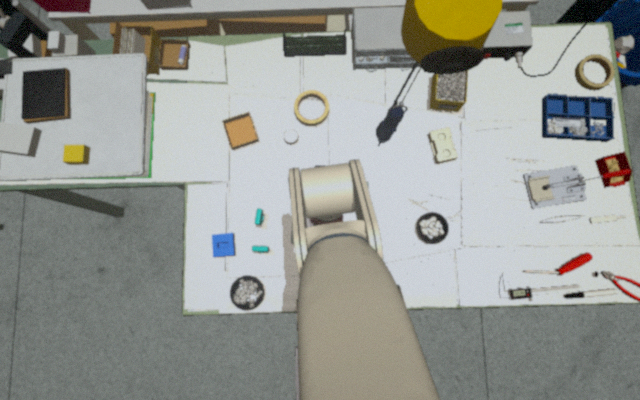

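Emit:
servo_tool:
  deltas:
    - [[0,0,0.002,-0.005,0.0037,0.01,1],[0,0,0,0,0,0.02,1],[0,0,0,0,0,0.02,1],[0,0,0,0,0,0.01,1],[0,0,0,0,0,0.005,1],[0,0,0,0,0,0,1],[0,0,0,0,0,0,1],[0,0,0,0,0,0,1]]

```text
clock: 8.42
ee_pos: [0.4835, 0.0588, 0.0943]
orientation: [3.14, -0.0, 1.482]
contact_force: [0.6, -1.1, -0.3]
gripper_width: 0.0135
```

Run:
```python
from h import *
o=st()
im2,K2,T2=grab("side","side7"); o=st()
b=cv2.resize(im2[140:230,290:390],None,fx=8,fy=8,interpolation=cv2.INTER_CUBIC)[:600]
cv2.imwrite("pics/z7.png",cv2.convertScaleAbs(b[:,:,::-1],alpha=1.7))
to(o,(.4825,.0598,.082),85)
```

```text
t8.42 p [0.4835 0.0588 0.0943] yaw 84.91 rp [ 3.1403e+00 -2.0000e-04] F [ 0.64 -1.06 -0.3 ] M [-0.002 -0.049 -0.03 ] w 13.5 j [0.1  0.43 2.01 0.   0.7  0.19]
t8.47 p [0.4835 0.0588 0.0945] yaw 84.91 rp [ 3.14e+00 -3.00e-04] F [ 0.24 -1.15 -1.42] M [-0.126 -0.065  0.016] w 13.9 j [0.1  0.43 2.01 0.   0.7  0.19]
-> (0.4825, 0.0598, 0.082) tool shift mm [ 0.9 -1.1 12.5]
rotvec [ 0.0015 -0.0003 -0.0017]
```

View pics/z7.png

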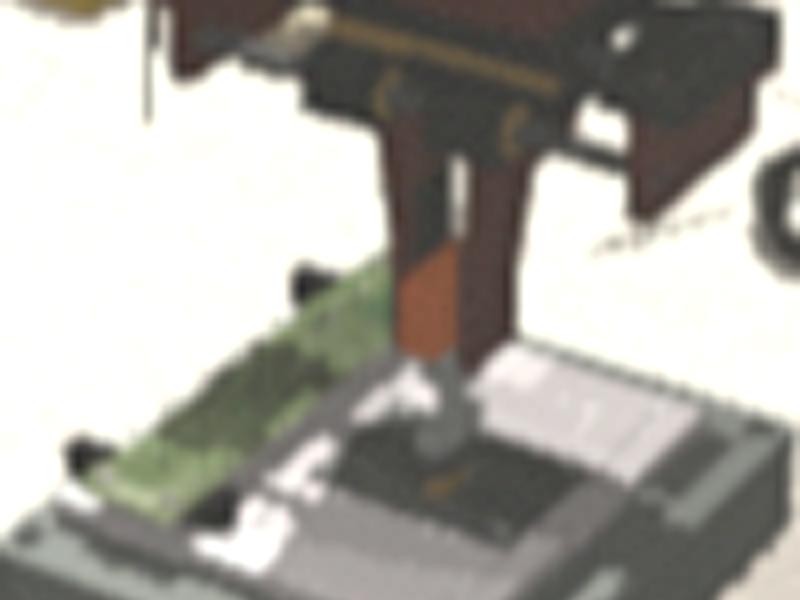

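Run:
```python
from h import *
im,K,T=load("side7")
p0=np.array([.4835,.0588,.0944]); y=np.radians(84.9); ky=np.array([np.cos(y),np.sin(y),0]); kx=np.array([np.sin(y),-np.cos(y),0])
b=cv2.resize(im[150:220,300:380],None,fx=10,fy=10,interpolation=cv2.INTER_CUBIC)[:600]
b=cv2.convertScaleAbs(b[:,:,::-1],alpha=2.2).copy()
def dot(p,c):
    q=proj(K,T,p); q=((q-[300,150]+.5)*10-.5).round().astype(int); cv2.circle(b,tuple(int(v) for v in q),2,c,-1); return q
for s in(1,-1):
  for h in(0,.008): print("head+y",s,h,dot(p0+[0,0,h-.032]+13e-3*ky+s*5e-3*kx,(0,0,255)))
  print("grip",s,dot(p0+[0,0,.006]+21e-3*ky+s*7e-3*kx,(0,255,0)),dot(p0+[0,0,.032]+21e-3*ky+s*7e-3*kx,(0,255,0)))
s0=np.array([.4825,.0592,.05]); f=np.radians(-5); fx=np.array([np.cos(f),np.sin(f),0]); fy=np.array([-np.sin(f),np.cos(f),0])
for a,c in((1,1),(1,-1),(-1,-1),(-1,1)): dot(s0+a*6e-3*fx+c*14.5e-3*fy,(255,0,255)); dot(s0+a*36e-3*fx+c*27e-3*fy,(255,255,0))
cv2.imwrite("pics/z7b.png",b)
```

```text
head+y 1 0 [419 463]
head+y 1 0.008 [419 435]
grip 1 [395 342] [396 248]
head+y -1 0 [454 475]
head+y -1 0.008 [454 447]
grip -1 [445 359] [446 264]
```

View pics/z7b.png

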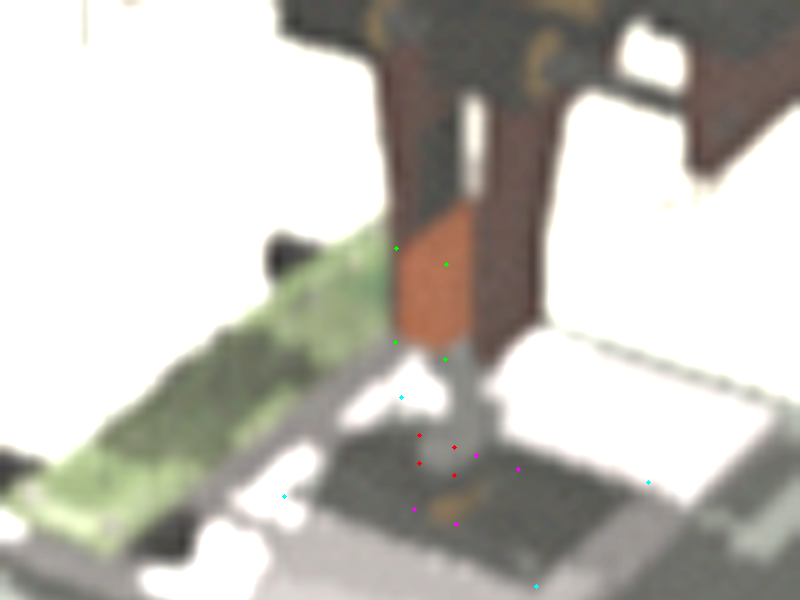

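The head's +y end is at (440,460) in the zoom, just above the slot's brass at (455,500). Prediction and picture agree to about 1 px. I'll make a small correction and approach to just above the surface.

Emit:
servo_tool:
  deltas:
    - [[0,0,0,0.0007,-0.001,0.004,1],[0,0,0,0,0,0.004,1],[0,0,0,0,0,0.002,1],[0,0,0,0,0,0,1],[0,0,0,0,0,0,1],[0,0,0,0,0,0,1]]

```text
clock: 8.97
ee_pos: [0.4819, 0.0596, 0.0837]
orientation: [-3.142, -0.0, 1.482]
contact_force: [-0.8, 0.2, -1.0]
gripper_width: 0.0136
```

Run:
```python
from h import *
o=st(); to(o,(.4825,.0596,.082),85)
```

```text
t8.97 p [0.4819 0.0596 0.0837] yaw 84.9 rp [-3.1416 -0.    ] F [-0.81  0.2  -0.95] M [ 0.017 -0.061 -0.017] w 13.6 j [0.1  0.45 2.02 0.   0.67 0.19]
-> (0.4825, 0.0596, 0.082) tool shift mm [0.1 0.6 1.7]
rotvec [-0.     -0.     -0.0018]
```

Emit:
servo_tool:
  deltas:
    - [[0,0,0,0,0.0005,0.001,1],[0,0,0,0,0,0.001,1],[0,0,0,0,0,0.0007,1],[0,0,0,0,0,0,1],[0,0,0,0,0,0,1]]

```text
clock: 9.38
ee_pos: [0.4826, 0.0594, 0.081]
orientation: [3.141, -0.0, 1.482]
contact_force: [1.4, -0.9, -1.4]
gripper_width: 0.0141
```

Run:
```python
from h import *
o=st(); to(o,(.4825,.0596,.082),85)
```

```text
t9.38 p [0.4826 0.0594 0.081 ] yaw 84.9 rp [ 3.1412 -0.    ] F [ 1.42 -0.86 -1.37] M [-0.192 -0.234 -0.038] w 14.1 j [ 0.1   0.45  2.02 -0.    0.67  0.19]
-> (0.4825, 0.0596, 0.082) tool shift mm [ 0.2 -0.1 -1. ]
rotvec [ 0.0004 -0.     -0.0018]
```

Emit:
servo_tool:
  deltas:
    - [[0,0,0,0,0,0.0008,1],[0,0,0,0,0,0.0007,1],[0,0,0,0,0,0,1],[0,0,0,0,0,0,1]]

```text
clock: 9.72
ee_pos: [0.4825, 0.0594, 0.0795]
orientation: [3.141, 0.0, 1.482]
contact_force: [1.6, -1.4, -0.3]
gripper_width: 0.0132
```

Run:
```python
from h import *
o=st(); to(o,(.4825,.0596,.082),85)
```

```text
t9.72 p [0.4825 0.0594 0.0795] yaw 84.9 rp [3.1413 0.    ] F [ 1.65 -1.38 -0.34] M [-0.305 -0.272  0.014] w 13.2 j [ 0.1   0.45  2.02 -0.    0.67  0.19]
-> (0.4825, 0.0596, 0.082) tool shift mm [ 0.2 -0.  -2.5]
rotvec [ 0.0003  0.     -0.0017]
```

The head is in the slot: underside at about 47.5 mm with no upward force and only light side contact. I'll ease sideways and continue.

Emit:
servo_tool:
  deltas:
    - [[0,0,0,-0.0004,0.0005,0.0005,1],[0,0,0,0,0,0.001,1],[0,0,0,0,0,0.001,1],[0,0,0,0,0,0.001,1],[0,0,0,0,0,0,1],[0,0,0,0,0,0,1]]

```text
clock: 10.22
ee_pos: [0.4826, 0.0591, 0.0758]
orientation: [-3.141, 0.0, 1.482]
contact_force: [0.1, 0.3, -0.2]
gripper_width: 0.0134
```

Run:
```python
from h import *
o=st(); to(o,(.4825,.0596,.082),85)
```

```text
t10.22 p [0.4826 0.0591 0.0758] yaw 84.9 rp [-3.1411  0.    ] F [ 0.09  0.29 -0.19] M [-0.039 -0.098  0.012] w 13.4 j [0.1  0.46 2.02 0.   0.66 0.19]
-> (0.4825, 0.0596, 0.082) tool shift mm [ 0.5 -0.1 -6.2]
rotvec [-0.0005  0.     -0.0017]
```

Side forces are gone. I'll go on to just into the spring (head about 38 mm).

Emit:
servo_tool:
  deltas:
    - [[0,0,0,0,0,0.0015,1],[0,0,0,0,0,0.0015,1],[0,0,0,0,0,0.0015,1],[0,0,0,0,0,0.0015,1],[0,0,0,0,0,0,1],[0,0,0,0,0,0,1]]

```text
clock: 10.72
ee_pos: [0.4828, 0.0591, 0.07]
orientation: [-3.141, 0.0, 1.482]
contact_force: [-1.6, 0.8, 2.7]
gripper_width: 0.0137
```

Run:
```python
from h import *
o=st(); to(o,(.4825,.0596,.062),85)
```

```text
t10.72 p [0.4828 0.0591 0.07  ] yaw 84.9 rp [-3.1414  0.    ] F [-1.64  0.83  2.66] M [-0.018  0.125  0.012] w 13.7 j [0.1  0.47 2.02 0.   0.65 0.19]
-> (0.4825, 0.0596, 0.062) tool shift mm [ 0.5 -0.3  8. ]
rotvec [-0.0002  0.     -0.0017]
```

Emit:
servo_tool:
  deltas:
    - [[0,0,0,0,-0.0003,0.0015,1],[0,0,0,0,0,0.0015,1],[0,0,0,0,0,0.0015,1],[0,0,0,0,0,0.0015,1],[0,0,0,0,0,0.0015,1],[0,0,0,0,0,0.0005,1],[0,0,0,0,0,0,1],[0,0,0,0,0,0,1]]

```text
clock: 11.38
ee_pos: [0.4828, 0.0591, 0.0623]
orientation: [3.141, -0.0, 1.482]
contact_force: [-1.7, -0.8, 9.1]
gripper_width: 0.0138
```

Run:
```python
from h import *
o=st(); to(o,(.4825,.0596,.062),85); im2,K2,T2=grab("side","side8"); o=st()
b=cv2.resize(im2[150:220,300:380],None,fx=8,fy=8,interpolation=cv2.INTER_CUBIC)[:600]
cv2.imwrite("pics/z8.png",cv2.convertScaleAbs(b[:,:,::-1],alpha=1.7))
```

```text
t11.38 p [0.4828 0.0591 0.0623] yaw 84.9 rp [ 3.1411e+00 -1.0000e-04] F [-1.67 -0.8   9.11] M [-0.142  0.271  0.043] w 13.8 j [ 0.1   0.49  2.03 -0.    0.63  0.19]
-> (0.4825, 0.0596, 0.062) tool shift mm [ 0.5 -0.3  0.3]
rotvec [ 0.0005 -0.0001 -0.0017]
t11.43 p [0.4828 0.0591 0.0623] yaw 84.9 rp [ 3.1411e+00 -1.0000e-04] F [-1.37 -0.53  9.13] M [-0.184  0.294  0.02 ] w 13.9 j [ 0.1   0.49  2.03 -0.    0.63  0.19]
```

View pics/z8.png

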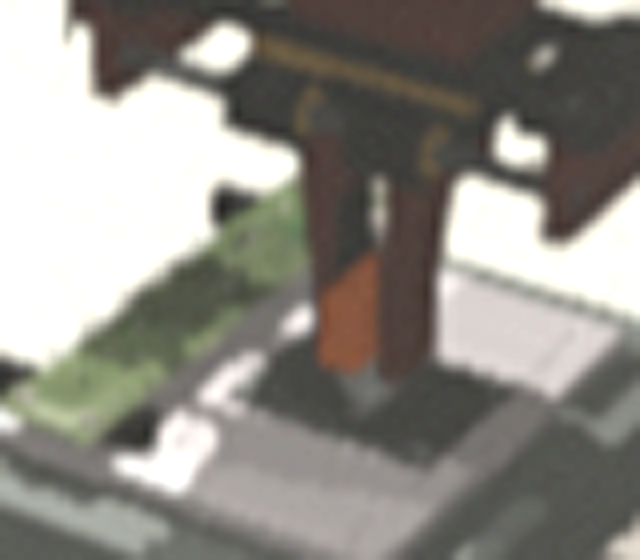

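Spring force is 9 N and the head is near 30 mm. Now the quarter turn, in two halves.

Emit:
servo_tool:
  deltas:
    - [[0,0,-0.04,0,0,0,1],[0,0,-0.07,0,0,0,1],[0,0,-0.07,0,0,0,1],[0,0,-0.07,0,0,0,1],[0,0,-0.07,0,0,0,1],[0,0,-0.07,0,0,0,1],[0,0,-0.07,0,0,0,1],[0,0,-0.07,0,0,0,1],[0,0,-0.07,0,0,0,1],[0,0,-0.07,0,0,0,1],[0,0,-0.07,0,0,0,1],[0,0,-0.045,0,0,0,1]]

```text
clock: 12.43
ee_pos: [0.4837, 0.0592, 0.0626]
orientation: [3.139, 0.001, 2.27]
contact_force: [0.2, -0.4, 8.0]
gripper_width: 0.014
```

Run:
```python
from h import *
o=st(); to(o,(.4826,.0593,.062),175)
```

```text
t12.43 p [0.4837 0.0592 0.0626] yaw 130.08 rp [3.1394e+00 1.4000e-03] F [ 0.18 -0.35  8.04] M [-0.009 -0.118 -0.053] w 14.0 j [ 0.1   0.49  2.03  0.    0.63 -0.6 ]
-> (0.4826, 0.0593, 0.062) tool shift mm [ 0.8 -0.8  0.6]
rotvec [ 0.0015  0.0022 -0.7841]
```

Emit:
servo_tool:
  deltas:
    - [[0,0,-0.04,0,0,0,1],[0,0,-0.07,0,0,0,1],[0,0,-0.07,0,0,0,1],[0,0,-0.07,0,0,0,1],[0,0,-0.07,0,0,0,1],[0,0,-0.07,0,0,0,1],[0,0,-0.07,0,0,0,1],[0,0,-0.07,0,0,0,1],[0,0,-0.07,0,0,0,1],[0,0,-0.07,0,0,0,1],[0,0,-0.07,0,0,0,1],[0,0,-0.044,0,0,0,1]]

```text
clock: 13.43
ee_pos: [0.4838, 0.0593, 0.0626]
orientation: [3.141, 0.003, 3.054]
contact_force: [0.7, -0.3, 9.0]
gripper_width: 0.0139
```

Run:
```python
from h import *
o=st(); to(o,(.4826,.0593,.062),175)
im2,K2,T2=grab("side","side9"); o=st()
b=cv2.resize(im2[150:220,300:380],None,fx=8,fy=8,interpolation=cv2.INTER_CUBIC)[:600]
cv2.imwrite("pics/z9.png",cv2.convertScaleAbs(b[:,:,::-1],alpha=1.7))
```

```text
t13.43 p [0.4838 0.0593 0.0626] yaw 174.99 rp [3.141e+00 2.600e-03] F [ 0.68 -0.34  8.99] M [ 0.046 -0.149 -0.026] w 13.9 j [ 0.1   0.49  2.02  0.    0.63 -1.39]
-> (0.4826, 0.0593, 0.062) tool shift mm [ 1.2 -0.1  0.6]
rotvec [ 0.0006  0.0026 -0.0001]
t13.48 p [0.4838 0.0593 0.0626] yaw 175.09 rp [3.141e+00 2.600e-03] F [0.78 0.48 9.41] M [ 0.136 -0.129 -0.002] w 13.9 j [ 0.1   0.49  2.02  0.    0.63 -1.39]
```

View pics/z9.png

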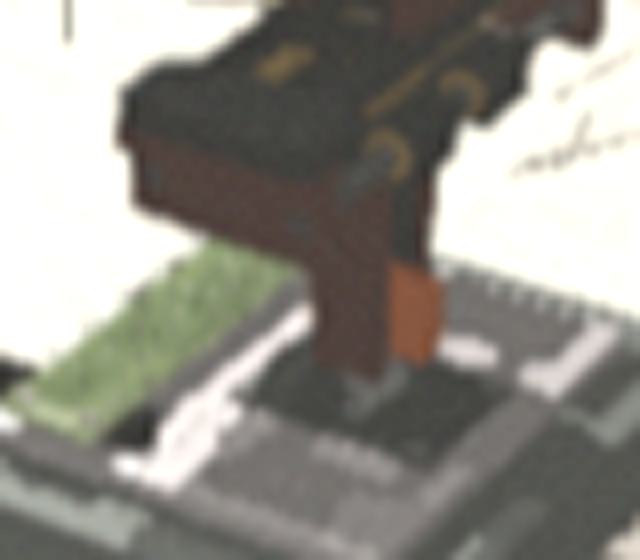

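Key turned with the bar along fixture x, its orange end at (415,310). Now I'll let it rise.

Emit:
servo_tool:
  deltas:
    - [[0,0,0,0,0,-0.001,1],[0,0,0,0,0,-0.001,1],[0,0,0,0,0,-0.001,1],[0,0,0,0,0,-0.001,1],[0,0,0,0,0,0,1],[0,0,0,0,0,0,1]]

```text
clock: 13.98
ee_pos: [0.4838, 0.0593, 0.0665]
orientation: [3.141, 0.003, 3.051]
contact_force: [0.4, 0.4, 5.5]
gripper_width: 0.0139
```

Run:
```python
from h import *
o=st(); to(o,(.4826,.0593,.068),175)
```

```text
t13.98 p [0.4838 0.0593 0.0665] yaw 174.8 rp [3.141e+00 2.600e-03] F [0.43 0.44 5.52] M [ 0.061 -0.353  0.083] w 13.9 j [ 0.1   0.48  2.02  0.    0.64 -1.38]
-> (0.4826, 0.0593, 0.068) tool shift mm [ 1.1 -0.1 -1.5]
rotvec [ 0.0006  0.0026 -0.0035]
```

Emit:
servo_tool:
  deltas:
    - [[0,0,0,0,0,-0.0006,1],[0,0,0,0,0,-0.0004,1],[0,0,0,0,0,0,1],[0,0,0,0,0,0,1]]

```text
clock: 14.32
ee_pos: [0.4837, 0.0592, 0.0674]
orientation: [3.141, 0.002, 3.051]
contact_force: [2.8, 1.6, 5.7]
gripper_width: 0.0138
```

Run:
```python
from h import *
o=st()
```

```text
t14.32 p [0.4837 0.0592 0.0674] yaw 174.79 rp [3.1411e+00 2.3000e-03] F [2.84 1.59 5.7 ] M [ 0.223 -0.642  0.064] w 13.8 j [ 0.1   0.48  2.02  0.    0.64 -1.38]
```

Emit:
servo_tool:
  deltas:
    - [[0,0,0,-0.0004,0.0002,-0.0004,1],[0,0,0,0,0,-0.0004,1],[0,0,0,0,0,0,1],[0,0,0,0,0,0,1]]

```text
clock: 14.65
ee_pos: [0.4836, 0.0593, 0.0679]
orientation: [3.141, 0.001, 3.051]
contact_force: [4.4, 0.1, 3.9]
gripper_width: 0.014
```

Run:
```python
from h import *
o=st()
```

```text
t14.65 p [0.4836 0.0593 0.0679] yaw 174.79 rp [3.1414e+00 1.4000e-03] F [4.41 0.11 3.87] M [ 0.012 -0.982 -0.02 ] w 14.0 j [ 0.1   0.48  2.02 -0.    0.64 -1.38]
```

Emit:
servo_tool:
  deltas:
    - [[0,0,0,-0.0006,0,0,1],[0,0,0,0,0,0,1],[0,0,0,0,0,0,1],[0,0,0,0,0,0,1]]

```text
clock: 14.98
ee_pos: [0.4837, 0.0592, 0.0678]
orientation: [3.141, 0.0, 3.051]
contact_force: [3.6, 1.3, 5.0]
gripper_width: 0.0138
```

Run:
```python
from h import *
o=st(); grab("side","side10"); st()
im2,_,_=load("side10")
b=cv2.resize(im2[150:220,300:380],None,fx=8,fy=8,interpolation=cv2.INTER_CUBIC)[:600]
cv2.imwrite("pics/z10.png",cv2.convertScaleAbs(b[:,:,::-1],alpha=1.7))
```

```text
t14.98 p [0.4837 0.0592 0.0678] yaw 174.79 rp [3.1415e+00 3.0000e-04] F [3.62 1.28 5.  ] M [ 0.237 -0.83  -0.066] w 13.8 j [ 0.1   0.48  2.02  0.    0.64 -1.38]
t15.03 p [0.4837 0.0592 0.0678] yaw 174.79 rp [3.1415e+00 3.0000e-04] F [4.1  0.9  4.95] M [ 0.187 -0.889  0.003] w 13.5 j [ 0.1   0.48  2.02  0.    0.64 -1.38]
```

View pics/z10.png

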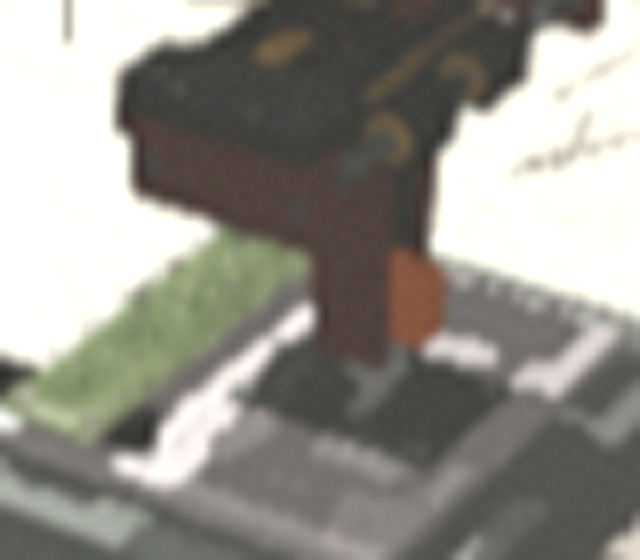

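The key has risen with the collar clear of the insert, and the remaining forces are small (about 5 N up, 4 N sideways). I'll open the jaws.

Emit:
servo_tool:
  deltas:
    - [[0,0,0,0,0,0,0.6],[0,0,0,0,0,0,0.4],[0,0,0,0,0,0,0.2],[0,0,0,0,0,0,0.2],[0,0,0,0,0,0,0.2],[0,0,0,0,0,0,0.2]]

```text
clock: 15.53
ee_pos: [0.4831, 0.0591, 0.0676]
orientation: [-3.141, -0.001, 3.051]
contact_force: [0.8, 0.8, 0.8]
gripper_width: 0.0349
```

Run:
```python
from h import *
o=st(); grab("side","side11"); st()
im2,_,_=load("side11")
b=cv2.resize(im2[150:220,300:380],None,fx=8,fy=8,interpolation=cv2.INTER_CUBIC)[:600]
cv2.imwrite("pics/z11.png",cv2.convertScaleAbs(b[:,:,::-1],alpha=1.7))
```

```text
t15.53 p [0.4831 0.0591 0.0676] yaw 174.8 rp [-3.1414e+00 -9.0000e-04] F [0.83 0.78 0.76] M [ 0.032 -0.111  0.012] w 34.9 j [ 0.1   0.48  2.02  0.    0.64 -1.38]
t15.58 p [0.4832 0.0592 0.0676] yaw 174.8 rp [-3.1415e+00 -6.0000e-04] F [-0.97  0.2   0.03] M [ 0.046 -0.153  0.02 ] w 34.9 j [ 0.1   0.48  2.02 -0.    0.64 -1.38]
```

View pics/z11.png

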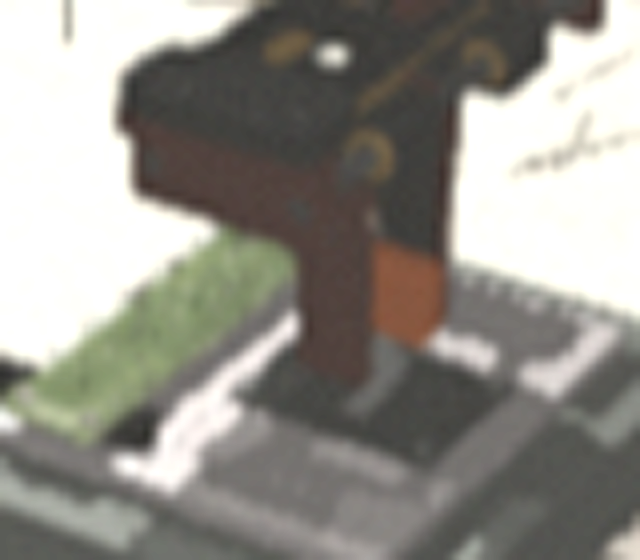

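The jaws are open and force-free, and the key is standing on its own. I'll lift straight up.

Emit:
servo_tool:
  deltas:
    - [[0,0,0,0,0,-0.004,0.2],[0,0,0,0,0,-0.01,0.2],[0,0,0,0,0,-0.02,0.2],[0,0,0,0,0,-0.03,0.2],[0,0,0,0,0,-0.03,0.2],[0,0,0,0,0,-0.03,0.2],[0,0,0,0,0,-0.02,0.2],[0,0,0,0,0,-0.01,0.2]]

```text
clock: 16.25
ee_pos: [0.4849, 0.0593, 0.2256]
orientation: [3.141, 0.005, 3.051]
contact_force: [-0.3, 0.2, -0.6]
gripper_width: 0.0352
```

Run:
```python
from h import *
o=st(); grab("side","side12")
im2,_,_=load("side12")
b=cv2.resize(im2[140:215,300:400],None,fx=8,fy=8,interpolation=cv2.INTER_CUBIC)[:600]
cv2.imwrite("pics/z12.png",cv2.convertScaleAbs(b[:,:,::-1],alpha=1.7))
to(o,(.40,.25,.22))
```

```text
t16.25 p [0.4849 0.0593 0.2256] yaw 174.8 rp [3.1406 0.0053] F [-0.34  0.24 -0.62] M [ 0.066 -0.134  0.028] w 35.2 j [ 0.1   0.22  1.93  0.    0.99 -1.38]
-> (0.4, 0.25, 0.22) tool shift mm [101.9 182.2   5.2]
```

View pics/z12.png

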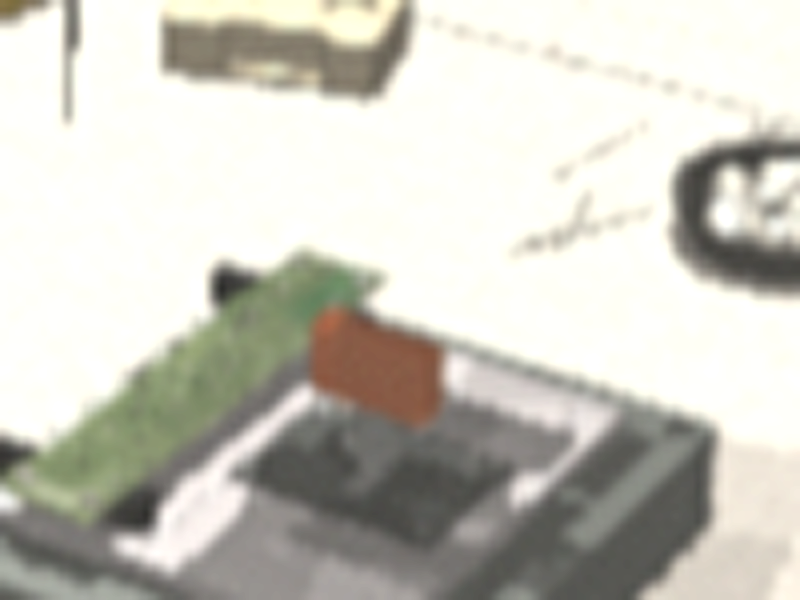

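The key stands upright across the slot on its own, with the orange bar at (375,365). I'll swing the arm aside for an unobstructed top check.

Emit:
servo_tool:
  deltas:
    - [[0,0,0,0.008,0.015,0,0.2],[0,0,0,0.017,0.03,0,0.2],[0,0,0,0.017,0.03,0,0.2],[0,0,0,0.017,0.03,0,0.2],[0,0,0,0.017,0.03,0,0.2],[0,0,0,0.017,0.03,0,0.2],[0,0,0,0.017,0.03,0,0.2],[0,0,0,0.012,0.02,0,0.2],[0,0,0,0,0,0,0.2],[0,0,0,0,0,0,0.2]]

```text
clock: 17.13
ee_pos: [0.3804, 0.2848, 0.2208]
orientation: [-3.14, -0.001, 3.054]
contact_force: [0.3, 0.5, 0.4]
gripper_width: 0.0352
```

Run:
```python
from h import *
o=st(); im2,Ks,Ts=grab("side","side13"); im,K,T=grab("top","top13")
r=(315,200,345,232)
try:
  for z in(.1,): rep("orange",K,T,*rect(hsvmask(im,(3,110,40),(20,255,255),r),r),z)
except Exception as e: print(e)
c=np.zeros((400,800,3),np.uint8); c[:,:400]=cv2.resize(im[170:250,290:370],(400,400),interpolation=cv2.INTER_CUBIC); c[:,400:]=cv2.resize(im2[150:230,290:370],(400,400),interpolation=cv2.INTER_CUBIC)
cv2.imwrite("pics/z13.png",cv2.convertScaleAbs(c[:,:,::-1],alpha=1.6)); cv2.imwrite("pics/t13.png",im[:,:,::-1])
m=hsvmask(im2,(3,110,40),(20,255,255),(330,165,360,200)); ys,xs=np.nonzero(m); print("orange side px",xs.min()/8+330,xs.max()/8+330,ys.min()/8+165,ys.max()/8+165)
for h0 in(.030,.032,.036):
  P=[proj(Ks,Ts,np.array([.4825,.0592,h0+h])+Rn.from_euler("z",-5,degrees=True).apply([sx*.021,sy*.007,0])) for sx in(-1,1) for sy in(-1,1) for h in(.038,.064)]
  P=np.array(P); print(h0,P.min(0).round(1),P.max(0).round(1))
```

```text
t17.13 p [0.3804 0.2848 0.2208] yaw 174.96 rp [-3.1402e+00 -1.3000e-03] F [0.27 0.45 0.4 ] M [-0.035 -0.114 -0.01 ] w 35.2 j [ 0.62  0.21  1.95 -0.    0.99 -0.87]
orange rectcen [0.4799 0.0593] centroid [0.4799 0.0595] size mm [43.9 16.8] long-axis deg 175.2
orange side px 342.5 343.125 180.0 181.0
0.03 [337.5 179.5] [355.4 196.1]
0.032 [337.5 178.8] [355.5 195.4]
0.036 [337.5 177.4] [355.5 194. ]
```

View pics/z13.png

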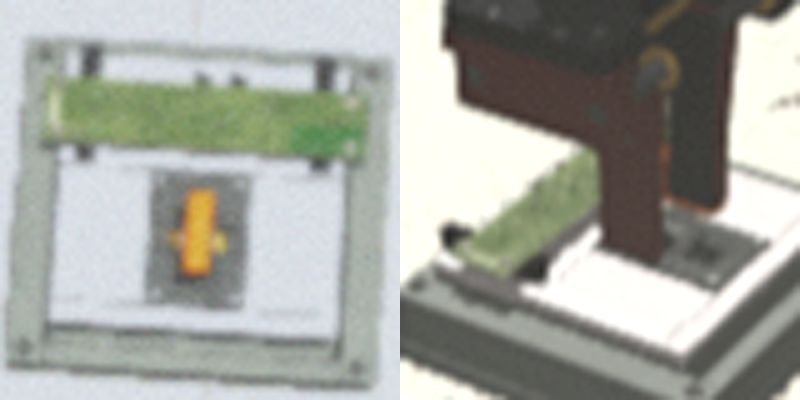

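View pics/t13.png

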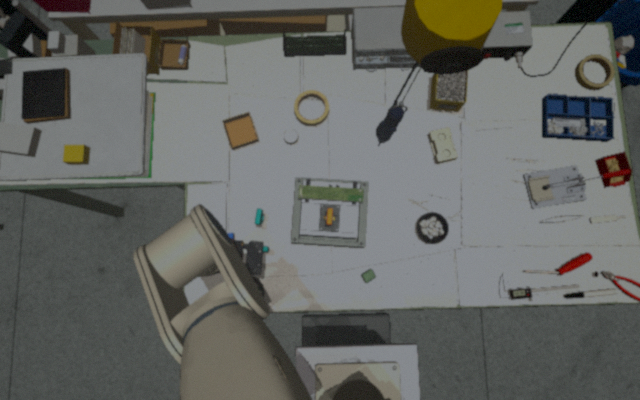

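In the top view the key bar lies at 175.2°, along the fixture's x, centred over the slot at about (330,214). I'll check the height with the earlier unobstructed side frame.

Run:
```python
from h import *
im,K,T=load("side12"); r=(330,170,362,200)
m=hsvmask(im,(0,90,40),(18,255,255),r); ys,xs=np.nonzero(m); f=lambda v,o:(v+.5)/8-.5+o
print("orange px",f(xs.min(),330).round(1),f(ys.min(),170).round(1),f(xs.max(),330).round(1),f(ys.max(),170).round(1),"centroid",f(xs.mean(),330),f(ys.mean(),170))
for h0 in(.030,.032,.036):
  P=np.array([proj(K,T,np.array([.481,.0592,h0+h])+Rn.from_euler("z",-5,degrees=True).apply([sx*.021,sy*.007,0])) for sx in(-1,1) for sy in(-1,1) for h in(.038,.064)])
  h=cv2.convexHull(np.float32(P)); M=cv2.moments(h); print(h0,P.min(0).round(1),P.max(0).round(1),"cen",round(M["m10"]/M["m00"],1),round(M["m01"]/M["m00"],1))
# compare with same key gripped in side7 etc: dish check
a,_,_=load("top0"); b,_,_=load("top13"); c,_,_=load("top6")
print("dish R diff",np.abs(a[205:250,408:455].astype(int)-b[205:250,408:455]).mean(),"dish L diff(top6)",np.abs(a[270:312,225:270].astype(int)-c[270:312,225:270]).mean())
```

```text
orange px 338.4 178.1 354.4 192.4 centroid 346.38945030267524 185.32035979300917
0.03 [338.  179.6] [356.  196.3] cen 347.0 187.9
0.032 [338.  178.9] [356.  195.6] cen 347.0 187.2
0.036 [338.1 177.5] [356.1 194.2] cen 347.0 185.8
dish R diff 2.3227738376674547 dish L diff(top6) 2.336331569664903
```

Height matches the 36 mm lock level best, and both dishes are unmoved. I'll hand in.

Run:
```python
from h import *
st(); print(env.close_job())
```

```text
t17.23 p [0.3812 0.2836 0.2211] yaw 174.81 rp [-3.1404e+00 -1.0000e-03] F [ 0.15 -0.95 -0.72] M [-0.016 -0.074  0.008] w 35.2 j [ 0.61  0.2   1.95 -0.    0.99 -0.87]
the job is handed in; nothing more can be done
None
```

The T-key is locked upright across the slot, the gripper has let go and is clear of everything. I handed the job in at 17.2 s of the 72 s allowed; no verdict is reported.

- **What I did:** I lifted the key straight out of its rest. I found the slot from the camera image, and the head entered on the first gentle touch, so I made no 2 mm search touches. I pressed to about 30 mm with 9 N of spring force, turned it 90° and let it rise to about 36 mm before opening the jaws. The largest force I read was about 9 N.
- **Last checks:** The top view shows the key bar at 175.2°, which matches the fixture's x axis. In the side view the key stands upright, and its height fits the 36 mm lock level better than 32 mm. The right-hand dish has not moved. The left-hand dish was unmoved mid-job, but the arm hid it in the last view.
- **Did not fully agree:** As the key rose, a side load of about 4 N appeared that I could not trim away; it went when I let go. Tool pose readings wandered by about 1 mm. The side camera sat about 1 px off my prediction. The top view put the key 2–3 mm nearer the robot than the slot centre I had estimated, and I did not resolve that.

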